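Hang the punching template on the twin pins of the binding jig and bolt it

TASK

Hang the blue template on the binding jig so that both brass pins come up through its two holes together and it lies flat on the jig's metal rails, then push the red-knobbed bolt fully in over the template's edge to lock it. The pin bar is adjustable and stands somewhere else each time, so feel gently for the pins and never force the template down: stay under 40 N, landing on the rails included. Let go at the end and leave everything else on the table where it stands.

Things in the scene. Friction and masses are not known exactly. Their poses are not given: they have to be found in the camera images.
- template: Loose blue plate, 104 (x) x 170 (y) x 6 (z) mm, 0.2-0.35 kg, flat on the table, handle up. Origin: centre of its underside, z up. Two round through holes, 14 mm diameter, at x = 0, y = -60 and +60 mm. It works either way round (half turn).
- handle_top (a point): Top centre of the template's black bar handle, 42 mm above the plate's underside; bar 14 mm thick (template x), 50 mm long (template y). A black foot 26 x 62 mm round it reaches 9 mm above the underside.
- jig: Fixed plywood base 150 x 264 x 18 mm, x from -57 to +93, y from -98 to +166 mm. Origin: on the table under the zero of the pin bar's scale. Metal rails along y at x = -12 and +48 mm, 12 mm wide, 180 mm long, tops at z = 24 mm: a homed template's underside rests there, its long side along the jig's y, centred on y = 0 and on the x of the pins.
- scale_zero (a point): Zero of the pin bar's scale, level with the rail tops (jig x = 0, y = 0, z = 24 mm). A dark bar along y carries two upright brass pins, 12 mm diameter, at jig y = -60 and +60 mm, tips 18 mm above this point, tapered to 10 mm over the last 3 mm. The bar is clamped anywhere from jig x = +4 to +32 mm (not turned, y exact, holds under 40 N); this is not measured: feel or look for it.
- bolt_knob (a point): Top centre of the bolt's red upright knob, 14 mm diameter, 34 mm tall, top 72 mm over the table, at jig x = 18 mm, y = 148 mm less the travel. It stands on a steel tongue whose top is 38 mm over the table. Grey guide cheeks, 12 to 24 mm either side of the tongue's middle, jig y 104 to 138 mm, reach 40 mm over the table.
- bolt_bar (a joint): Travel of the bolt in m: 0 drawn out, 0.026 fully in (hard stop); slides along the jig's -y, about 2.5 N of friction, stays where left. Its tongue (22 mm wide, underside 32 mm over the table) passes 2 mm over a homed template and overlaps its edge when in; a template not fully down blocks it.
- date_stamp: Bystander: self-inking stamp with white cap, 50 x 82 x 103 mm, loose; origin under its centre.
- glue_stick: Bystander: glue stick with red cap lying, 30 x 98 x 30 mm, loose; origin under its centre.
- stapler: Bystander: red desk stapler, 36 x 150 x 52 mm, loose; origin under its centre.
- tape_roll: Bystander: roll of cream tape lying flat, 104 x 102 x 25 mm, loose; origin under its centre.
- pencil_cup: Bystander: grey cup with coloured pencils, 77 x 77 x 169 mm, loose; origin under its centre.
Not all that is in view belongs to the job. What is shaped like the template but brown is not meant.

How it is judged:
On the way:
1. the template hangs on both pins, flat on the rails, before the bolt is in (z of template in the frame of jig between 0.0215 and 0.0265 m and x of template in the frame of jig between 0.001 and 0.035 m and y of template in the frame of jig between -0.004 and 0.004 m and angle between the y axis of template and the y axis of jig, either way round below 0.06 rad and value of joint bolt_bar below 0.012 m), for 0.2 s.
At the end, for the whole second after the job is handed in: The template lies flat on the rails with both pins through its holes (underside within 2.5 mm of the rail tops, within 4 mm of the jig's y = 0 and between x = 1 and 35 mm in the jig's frame, turned less than 0.06 rad, tilted less than 0.04 rad), at rest, and the bolt is at least 21 of its 26 mm in (z of template in the frame of jig between 0.0215 and 0.0265 m and x of template in the frame of jig between 0.001 and 0.035 m and y of template in the frame of jig between -0.004 and 0.004 m and angle between the y axis of template and the y axis of jig, either way round below 0.06 rad and angle between template's own z axis and vertical below 0.04 rad and value of joint bolt_bar above 0.021 m and linear speed of template below 0.01 m/s); the robot touches nothing.
It fails at once if the template is pressed on the jig with more than 40 N (contact force between template and jig above 40 N).
It fails at once if a bystander is shifted by more than 30 mm (distance of any of date_stamp, glue_stick, stapler, tape_roll, pencil_cup from where it was at the start of the episode above 0.03 m).
It also fails if it takes over 72 s, if anything falls off the work surface, if the arm or the gripper's body presses on something with over 40 N, if the wrist force passes 120 N, or if a joint passes its speed limit or range.

ROBOT

A 7-joint arm with a two-finger parallel gripper is mounted at the origin on a cart in front of the work surface, level with it; the furniture and walls round the work are solid. World frame = base frame: x ahead of the robot, y to its left, z up, the work surface at z = 0. Lengths are in m, angles in rad, forces in N, time in s.
With the tool pointing down it reaches from about 0.4 to 0.85 m from the base axis. Payload 4.4 kg.
Tool frame: the origin (TCP) lies midway between the tips of the shut fingers; the grasp point (between the pads) lies 19 mm behind it; z points along the fingers, y is the line along which they close (so a half turn about z gives the same grasp; the last joint's range is limited). The gripper opens to 94 mm and grips with 3 to 60 N. Pads are 16 mm wide; open, the fingers measure 119 mm over their backs; the gripper's body (75 mm by 177 mm) begins 78 mm behind the grasp point.
Start: joints at [-1.278, 0.628, 0.038, 1.517, -0.027, 0.996, -0.02], TCP at [0.228, 0.609, 0.178] pointing down, gripper open.
Joint ranges: [-3.06, 3.06], [-0.37, 2.12], [-1.25, 1.32], [0.18, 2.47], [-1.1, 4.24], [0.23, 1.98], [-2.94, 2.94]. Speed limits (rad/s): [2.57, 2.57, 3.14, 3.14, 3.14, 3.14, 3.14].

INTERFACE

Orientations are given as a unit quaternion [x, y, z, w].
In Python, from bench import r gives the robot as it stands. The module is installed in compiled form; this text tells all that it offers.
- The arm moves only by the tool move_arm, never from a script. Its arguments are lists of equal length, an entry for each row: "travel": the shift along the tool's x, y, z in units of 25 mm (1.0 is 25 mm), a list of three; "roll": the turn about the tool's z in units of 5 degrees (1.0 is 5 degrees); "gripper": the opening, from 0 (shut) to 1 (fully open). A call has 1 to 8 rows; each row shifts and turns the commanded pose from where the row before left it, along the tool's axes as they then stand; what a row does not reach is not made up. A row lasts 1/12 s, in which the tool goes at most 41.7 mm and 7.16 degrees, less where a joint would pass 70% of its speed; a pose out of reach is approached as far as the arm can. A call is refused whole if a number of a shift passes 1 or a number of a turn 1, either way. A call with a gripper value outside its range is refused whole. The fingers move at their own pace and stop on an object; the grip force is fixed at half the most. Time passes only in rows, so rows that do not move let the fingers close. It gives the time, the measured TCP pose, the force, the opening and the grip force at its end, in the units of the state.
- r.get_state(): the state, without advancing time (a new reading comes with each control period).
- r.snapshot(name): name is "side" or "top"; returns the picture (480x640x3 uint8, red, green, blue); there is no depth.
- r.calibration(name): a dict with "vfov" (degrees; the focal length in pixels is half the picture's height over the tangent of half this angle, whatever the lens; pixels are square), "cx", "cy" (the principal point, pixels), "distortion" ([k1, k2, p1, p2, k3] as OpenCV has them; the pictures are not rectified), "xyz" and "attitude" of the camera in the world. Camera axes: x right, y down, z forward; pixel columns grow to the right and rows downward; lengths in m; the calibration is good to about 2 mm. A picture is of the moment at which its call begins. calibration takes no time and is no camera call.
- r.hand_in(): hands the job in; it is judged then, once.
The state is a dict: "t": time; "q": joint angles; "qd": joint speeds; "joint_torque": joint torques, N m; "tool_pos": TCP position; "eef_rot": TCP orientation; "contact_force": force on the tool from outside, world axes, zero at the start; "torque": the same for the moment, N m; "grip_width": opening from 0.0 (shut) to 1.0 (fully open); "grasp_force": force on a finger pad.
Only numpy, scipy, OpenCV 4.12 (cv2) and the standard library are available. Lean on these libraries where they do the work, as an engineer would, in place of code of your own. Each camera call takes 0.05 s, during which the arm holds its last target. There are 200 camera calls.

## Working session

There is one attempt and no reset: what is moved stays moved. The work goes in short steps, Python scripts to look and compute and a tool call to move; the robot and the scene stay as the last step left them, time stands still between calls to the robot, and variables do not carry over. Pictures are saved under pics/ and viewed, at most 13 in all, crops included, and the job is handed in when it is done.

Besides the shell and the picture viewer there is one more tool, called after "Emit:" as name([rows], argument=value, ...), one row to a line, values as JSON. move_arm: Moves the arm, as the interface text tells. Its arguments: {"type":"object","properties":{"travel":{"type":"array"},"roll":{"type":"array"},"gripper":{"type":"array"}},"required":["travel","roll","gripper"]}

```bash
mkdir -p pics; ls; python3 - <<'E'
from bench import r
import cv2
for n in("side","top"):
    cv2.imwrite(f"pics/{n}0.png",r.snapshot(n)[:,:,::-1]); print(n,r.calibration(n))
s=r.get_state();print(s)
E
```

```text
pics
side {'vfov': 50.66225407904891, 'cx': 313.2168276278323, 'cy': 233.97789036317005, 'distortion': array([0.04305263, 0.        , 0.        , 0.        , 0.        ]), 'xyz': array([ 0.35764186, -1.15184051,  0.90726853]), 'attitude': array([ 0.89626533, -0.07209962,  0.04149388, -0.43564707])}
top {'vfov': 42.53742338140848, 'cx': 324.09703839759663, 'cy': 236.61690980141162, 'distortion': array([-0.0209501,  0.       ,  0.       ,  0.       ,  0.       ]), 'xyz': array([ 0.42634335, -0.09528077,  1.57968255]), 'attitude': array([-0.70644663,  0.70686717, -0.02882648,  0.02099986])}
{'t': 0.1, 'q': array([-1.27783498,  0.62923362,  0.0384548 ,  1.51818952, -0.02697774,
        0.99628356, -0.01998897]), 'qd': array([ 0.00067674, -0.0001729 , -0.00079727, -0.00530313, -0.00033373,
        0.00162701, -0.00150715]), 'joint_torque': array([ 2.29175705e-03, -5.50786543e+01,  1.14736989e+00, -1.87115675e+01,
       -5.21241082e-02,  1.92464126e-02,  3.76023650e-05]), 'tool_pos': array([0.22799899, 0.60806721, 0.17748436]), 'eef_rot': array([ 1.78411903e-01,  9.83955566e-01, -7.88244428e-04, -1.23891438e-04]), 'contact_force': array([-0.20373387,  0.51292189, -0.29229675]), 'torque': array([0.01052176, 0.00369879, 0.00552823]), 'grasp_force': 0.0, 'grip_width': 1.003662254185199}
```

View pics/top0.png

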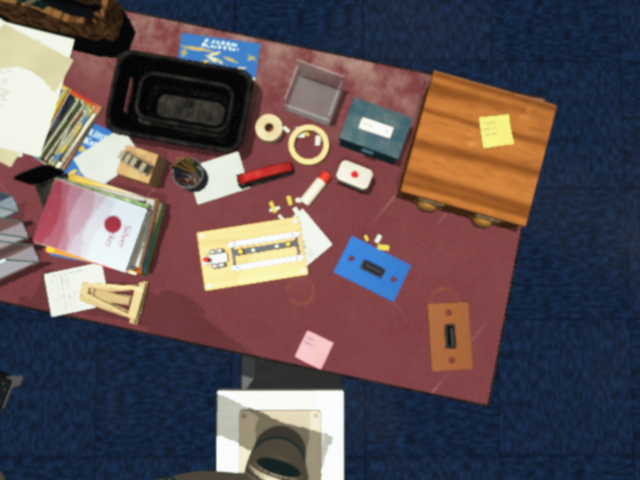

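View pics/side0.png

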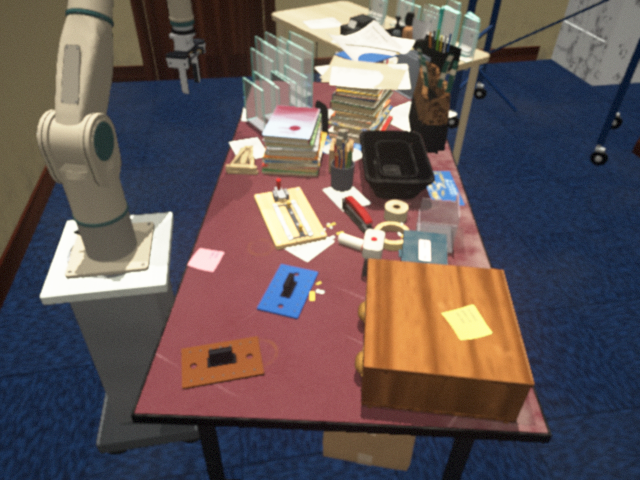

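Top view: the blue template is at about (372,268), the jig at (253,252) with its red knob at (209,259). The brown lookalike at (450,336) is not meant. Only the blue plate fits the description. I'll measure and check it in one enlarged crop.

```bash
cat > h.py <<'E'
from bench import r
import cv2, numpy as np
from scipy.spatial.transform import Rotation as R
def cam(n):
    c=r.calibration(n); f=240/np.tan(np.radians(c["vfov"])/2)
    K=np.array([[f,0,c["cx"]],[0,f,c["cy"]],[0,0,1]]); return K,c["distortion"],c["xyz"],R.from_quat(c["attitude"]).as_matrix()
def ray(n,px):
    K,d,o,M=cam(n); u=cv2.undistortPoints(np.float64(px).reshape(-1,1,2),K,d).reshape(-1,2)
    return o,np.c_[u,np.ones(len(u))]@M.T
def plane(n,px,z):
    o,v=ray(n,px); return o+v*((z-o[2])/v[:,2])[:,None]
def proj(n,P):
    K,d,o,M=cam(n); return cv2.projectPoints(np.float64(P).reshape(-1,1,3),cv2.Rodrigues(M.T)[0],-M.T@o,K,d)[0].reshape(-1,2)
def big(m):
    cs=cv2.findContours(m.astype(np.uint8),cv2.RETR_EXTERNAL,cv2.CHAIN_APPROX_NONE)[0]; return max(cs,key=cv2.contourArea).reshape(-1,2)
def hsv(im): return cv2.cvtColor(im,cv2.COLOR_RGB2HSV)
def rect(P):
    """min-area rectangle of plane points -> centre, long-axis angle, sizes"""
    (c,s,a)=cv2.minAreaRect(np.float32(P[:,:2]*1000)); 
    if s[0]<s[1]: a+=90
    return np.array(c)/1000,(a+90)%180-90,sorted(s)
E
python3 - <<'E'
from h import *
for n,w in(("top",(320,220,430,310)),("side",(240,250,330,325))):
    im=r.snapshot(n); H=hsv(im); m=np.zeros(H.shape[:2],bool); x0,y0,x1,y1=w
    m[y0:y1,x0:x1]=((H[...,0]>100)&(H[...,0]<125)&(H[...,1]>150)&(H[...,2]>60))[y0:y1,x0:x1]
    print(n,"template",rect(plane(n,big(m),.006)))
    w=(190,205,320,300) if n=="top" else (245,170,350,255); x0,y0,x1,y1=w
    m[:]=0; m[y0:y1,x0:x1]=((H[...,0]>14)&(H[...,0]<32)&(H[...,1]>60)&(H[...,2]>130))[y0:y1,x0:x1]
    m=cv2.morphologyEx(m.astype(np.uint8),cv2.MORPH_OPEN,np.ones((5,5)))
    print(n,"jig",rect(plane(n,big(m),.018)))
    m[:]=0; m[y0:y1,x0:x1]=(((H[...,0]<8)|(H[...,0]>172))&(H[...,1]>150)&(H[...,2]>120))[y0:y1,x0:x1]
    k=np.argwhere(m)[:,::-1]; k=k[(k[:,0]<235)] if n=="top" else k[(k[:,0]<295)&(k[:,0]>260)]
    print("knob px",k.mean(0),k.min(0),k.max(0),len(k),plane(n,[k.mean(0)],.055 if n=="side" else .07))
    cv2.imwrite(f"pics/{n}1.png",cv2.resize(im[y0:y1,x0:x1,::-1],None,fx=4 if n=="top" else 6,fy=4 if n=="top" else 6,interpolation=cv2.INTER_CUBIC))
im=r.snapshot("top")
a=cv2.resize(im[205:300,190:420,::-1],None,fx=3.4,fy=3.4,interpolation=cv2.INTER_CUBIC)
b=cv2.imread("pics/side1.png");b=cv2.resize(b,None,fx=270/b.shape[0],fy=270/b.shape[0])
o=np.zeros((600,800,3),np.uint8);o[:a.shape[0],:a.shape[1]]=a[:,:800];o[325:595,:b.shape[1]]=b;cv2.imwrite("pics/c1.png",o)
E
```

```text
top template (array([ 0.45625418, -0.23553543]), 63.33768844604492, [99.55287170410156, 166.16390991210938])
top jig (array([0.49467972, 0.07163902]), -81.07338428497314, [152.0117950439453, 262.23992919921875])
knob px [205.85714286 259.07142857] [204 258] [208 260] 14 [[0.477937   0.17714574 0.07      ]]
side template (array([ 0.45791327, -0.23544382]), 63.54952621459961, [99.25596618652344, 164.95230102539062])
side jig (array([ 0.52424268, -0.04975291]), 8.868512153625488, [43.63532257080078, 116.08694458007812])
knob px [278.03030303 181.66666667] [276 178] [280 187] 33 [[0.48215657 0.19695754 0.055     ]]
```

View pics/c1.png

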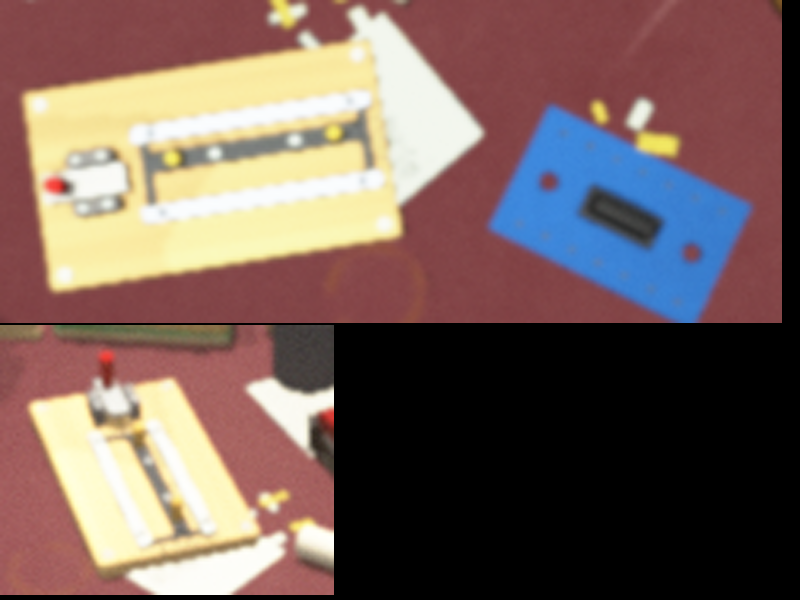

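The crop confirms the target. The blue plate has its black handle at crop (622,215) and two holes at (549,181) and (691,252). The pins are at crop (173,158) and (333,133), the knob at (55,185). Next I'll refine the pins and plan the approach.

```bash
cat > sim.py <<'E'
import numpy as np
def sim(p,a,rows):
    """p xyz, a = world angle of tool x (tool down); rows (x,y,z,roll)"""
    p=np.array(p,float)
    for x,y,z,w in rows:
        tx=np.array([np.cos(a),np.sin(a),0]); ty=np.array([np.sin(a),-np.cos(a),0])
        p=p+.025*(x*tx+y*ty-np.array([0,0,z])); a-=np.radians(5*w)
    return p,a
E
python3 - <<'E'
from h import *; from sim import sim
im=r.snapshot("top");H=hsv(im)
c=np.array([.4947,.0716]); t=np.radians(98.93); jx=np.array([np.sin(t),-np.cos(t)]); jy=np.array([np.cos(t),np.sin(t)])
o=c-.018*jx-.034*jy; print("jig o",o)
def J(P): d=P[:,:2]-o; return np.c_[d@jx,d@jy]*1000
up=cv2.resize(im,None,fx=4,fy=4,interpolation=cv2.INTER_CUBIC);Hu=hsv(up)
for q in((240.9,251.5),(287.9,244.1)):
    x,y=np.int32(np.array(q)*4); s=Hu[y-16:y+17,x-16:x+17]
    m=(s[...,0]>16)&(s[...,0]<32)&(s[...,1]>115)&(s[...,2]>100)
    g=np.argwhere(m)[:,::-1].mean(0); px=(g+[x-16,y-16]+.5)/4-.5
    print("pin",px,m.sum(),J(plane("top",[px],.036)))
print("knob red",J(plane("top",[[205.86,259.07]],.07)))
# rails
m=(H[...,1]<40)&(H[...,2]>190); m2=np.zeros_like(m);m2[225:270,225:305]=m[225:270,225:305]
P=J(plane("top",np.argwhere(m2)[:,::-1],.024)); print("rail x hist",np.histogram(P[:,0],np.arange(-30,70,5)))
for k in((-12,48)): 
    s=P[abs(P[:,0]-k)<12]; print(k,s.mean(0),s.min(0),s.max(0))
# template handle/holes
x0,y0,x1,y1=340,240,405,295
s=H[y0:y1,x0:x1]; d=(s[...,2]<75).astype(np.uint8)
cs=cv2.findContours(d,cv2.RETR_EXTERNAL,cv2.CHAIN_APPROX_NONE)[0]
for q in cs:
    if cv2.contourArea(q)>40: print("handle",rect(plane("top",q.reshape(-1,2)+[x0,y0],.009)),rect(plane("top",q.reshape(-1,2)+[x0,y0],.042)))
p,a=[.228,.608,.1775],np.radians(159.5)
for n,y in((36,-.15),(38,-.15),(38,-.2)):
    print(n,y,sim(p,a,[(-1,y,-.75 if i<4 else 0,.5) for i in range(n)]))
E
```

```text
jig o [0.48219592 0.03521803]
pin [240.58928571 250.86042274] 343 [[26.75088517 57.98742651]]
pin [287.81551205 243.58207831] 332 [[ 26.41136811 -61.52850316]]
knob red [[ 17.82617966 140.86107767]]
rail x hist (array([  0,   0, 113, 143, 143,  30,   0,   1,   7,   6,  14,  19,   7,
         5, 121, 148, 145,  31,   8]), array([-30, -25, -20, -15, -10,  -5,   0,   5,  10,  15,  20,  25,  30,
        35,  40,  45,  50,  55,  60,  65]))
-12 [-11.48127158  -2.32580205] [-19.39686872 -91.63325166] [-3.21312074 89.55572144]
48 [48.3809268  -8.20325988] [  37.31885354 -107.53049801] [59.8835797  88.93675058]
handle (array([ 0.45655374, -0.23569849]), 63.36384963989258, [18.260969161987305, 52.37113571166992]) (array([ 0.45591904, -0.23274834]), 63.36376190185547, [17.877338409423828, 51.270809173583984])
36 -0.15 (array([ 0.47057028, -0.17468773,  0.2525    ]), np.float64(1.2130038301360608))
38 -0.15 (array([ 0.44508241, -0.21833863,  0.2525    ]), np.float64(1.1257373675363445))
38 -0.2 (array([ 0.40626694, -0.23501507,  0.2525    ]), np.float64(1.1257373675363445))
```

Emit:
move_arm([
  [-1,-0.15,-0.75],
  [-1,-0.15,-0.75],
  [-1,-0.15,-0.75],
  [-1,-0.15,-0.75],
  [-1,-0.15,0],
  [-1,-0.15,0],
  [-1,-0.15,0],
  [-1,-0.15,0],
], roll=[0.5,0.5,0.5,0.5,0.5,0.5,0.5,0.5], gripper=[0.5,0.5,0.5,0.5,0.5,0.5,0.5,0.5])

```text
t: 0.97
tool_pos: [0.3881, 0.4844, 0.2534]
eef_rot: [0.348, 0.938, 0.0, 0.0]
contact_force: [0.6, 0.7, 0.0]
grip_width: 0.504
grasp_force: 0.0
```

Emit:
move_arm([
  [-1,-0.15,0],
  [-1,-0.15,0],
  [-1,-0.15,0],
  [-1,-0.15,0],
  [-1,-0.15,0],
  [-1,-0.15,0],
  [-1,-0.15,0],
  [-1,-0.15,0],
], roll=[0.5,0.5,0.5,0.5,0.5,0.5,0.5,0.5], gripper=[0.5,0.5,0.5,0.5,0.5,0.5,0.5,0.5])

```text
t: 1.63
tool_pos: [0.4948, 0.3137, 0.2533]
eef_rot: [0.505, 0.863, 0.0, 0.0]
contact_force: [-0.6, -0.5, 0.3]
grip_width: 0.502
grasp_force: 0.0
```

Emit:
move_arm([
  [-1,-0.15,0],
  [-1,-0.15,0],
  [-1,-0.15,0],
  [-1,-0.15,0],
  [-1,-0.15,0],
  [-1,-0.15,0],
  [-1,-0.15,0],
  [-1,-0.15,0],
], roll=[0.5,0.5,0.5,0.5,0.5,0.5,0.5,0.5], gripper=[0.5,0.5,0.5,0.5,0.5,0.5,0.5,0.5])

```text
t: 2.3
tool_pos: [0.5368, 0.1169, 0.2533]
eef_rot: [0.647, 0.762, 0.0, 0.0]
contact_force: [1.0, -0.6, -0.2]
grip_width: 0.503
grasp_force: 0.0
```

Emit:
move_arm([
  [-1,-0.15,0],
  [-1,-0.15,0],
  [-1,-0.15,0],
  [-1,-0.15,0],
  [-1,-0.15,0],
  [-1,-0.15,0],
  [-1,-0.15,0],
  [-1,-0.15,0],
], roll=[0.5,0.5,0.5,0.5,0.5,0.5,0.5,0.5], gripper=[0.5,0.5,0.5,0.5,0.5,0.5,0.5,0.5])

```text
t: 2.97
tool_pos: [0.509, -0.0824, 0.2533]
eef_rot: [0.77, 0.638, 0.0, 0.0]
contact_force: [0.3, 0.6, 0.1]
grip_width: 0.501
grasp_force: 0.0
```

Emit:
move_arm([
  [-1,-0.15,0],
  [-1,-0.15,0],
  [-1,-0.15,0],
  [-1,-0.15,0],
  [0,0,0],
  [0,0,0],
], roll=[0.5,0.5,0.5,0.5,0.5,0.7], gripper=[0.5,0.5,0.5,0.5,0.5,0.5])

```text
t: 3.47
tool_pos: [0.4691, -0.1761, 0.2536]
eef_rot: [0.852, 0.523, 0.0, 0.0]
contact_force: [0.1, 0.2, 0.4]
grip_width: 0.498
grasp_force: 0.0
```

Emit:
move_arm([
  [-0.78,0.21,1],
  [-0.78,0.21,1],
  [-0.78,0.22,1],
  [0,0,1],
  [0,0,1],
  [0,0,1],
  [0,0,0.5],
  [0,0,0],
], roll=[-0.06,0,0,0,0,0,0,0], gripper=[0.5,0.5,0.5,0.5,0.5,0.5,0.5,0.5])

```text
t: 4.13
tool_pos: [0.4565, -0.2327, 0.0882]
eef_rot: [0.849, 0.528, -0.001, -0.002]
contact_force: [-0.3, 0.5, 0.1]
grip_width: 0.499
grasp_force: 0.0
```

```bash
cat >> h.py <<'E'
def state():
    s=r.get_state(); x,y,_,_=s["eef_rot"]; return s["tool_pos"],2*np.degrees(np.arctan2(y,x)),s
def to(P,ang):
    """tool units to reach world P and tool-x angle"""
    p,a,_=state(); b=np.radians(a); d=np.array(P)-p
    return np.round(np.array([d@[np.cos(b),np.sin(b),0],d@[np.sin(b),-np.cos(b),0],-d[2]])/.025,3),round((a-ang)/5,3),p,a
E
python3 - <<'E'
from h import *
print(to([.457,-.2355,.016],63.4))
im=[r.snapshot("top")[205:305,310:440,::-1],r.snapshot("side")[235:335,230:360,::-1]]
cv2.imwrite("pics/g1.png",cv2.resize(np.hstack(im),None,fx=3,fy=3,interpolation=cv2.INTER_CUBIC))
E
```

```text
(array([-0.092,  0.069,  2.89 ]), np.float64(0.067), array([ 0.45646325, -0.23268338,  0.08824443]), np.float64(63.73663295225649))
```

View pics/g1.png

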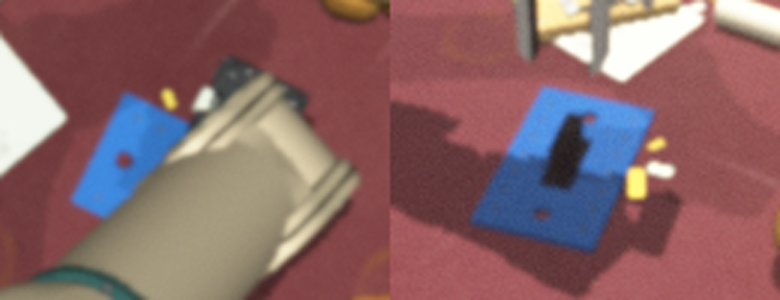

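The gripper is above the plate: in the left half the wrist covers the handle, and in the right half the fingers show at the top edge. I'll descend and grip.

Emit:
move_arm([
  [-0.09,0.07,0.8],
  [0,0,0.8],
  [0,0,0.7],
  [0,0,0.6],
  [0,0,0],
  [0,0,0],
  [0,0,0],
  [0,0,0],
], roll=[0.06,0,0,0,0,0,0,0], gripper=[0.5,0.5,0.5,0.5,0.5,0,0,0])

```text
t: 4.9
tool_pos: [0.4601, -0.2372, 0.0197]
eef_rot: [0.851, 0.526, 0.001, 0.001]
contact_force: [-0.2, -0.4, 0.3]
grip_width: 0.321
grasp_force: 0.0
```

Emit:
move_arm([
  [0,0,0],
  [0,0,0],
  [0,0,0],
  [0,0,0],
], roll=[0,0,0,0], gripper=[0,0,0,0])

```text
t: 5.23
tool_pos: [0.4591, -0.2366, 0.0185]
eef_rot: [0.851, 0.526, 0.0, 0.0]
contact_force: [0.8, -0.3, -0.4]
grip_width: 0.04
grasp_force: 0.0
```

Emit:
move_arm([
  [0,0,-0.5],
  [0,0,-1],
  [0,0,-1],
  [0,0,-1],
  [0,0,0],
  [0,0,0],
], roll=[0,0,0,0,0,0], gripper=[0,0,0,0,0,0])

```text
t: 5.73
tool_pos: [0.4599, -0.2369, 0.1068]
eef_rot: [0.851, 0.526, 0.001, 0.001]
contact_force: [0.2, -0.1, -0.4]
grip_width: 0.007
grasp_force: 0.0
```

```bash
python3 - <<'E'
from h import *
p,a,s=state(); print(p,a,s["grip_width"],s["contact_force"],s["torque"])
im=[r.snapshot("top"),r.snapshot("side")]
for n,i,w in(("top",im[0],(320,220,430,310)),("side",im[1],(220,220,340,335))):
    H=hsv(i);m=np.zeros(H.shape[:2],bool); x0,y0,x1,y1=w
    m[y0:y1,x0:x1]=((H[...,0]>100)&(H[...,0]<125)&(H[...,1]>150)&(H[...,2]>40))[y0:y1,x0:x1]
    print(n,rect(plane(n,big(m),p[2]-.016+.006)))
im=[im[0][205:305,310:440,::-1],im[1][235:335,230:360,::-1]]
cv2.imwrite("pics/g2.png",cv2.resize(np.hstack(im),None,fx=3,fy=3,interpolation=cv2.INTER_CUBIC))
E
```

```text
[ 0.45985738 -0.23690542  0.10682325] 63.460695901566645 0.006933734407215421 [ 0.20780563 -0.06843238 -0.38529253] [-0.06045919  0.1012109   0.05376298]
top (array([ 0.47658804, -0.1835087 ]), -26.7125244140625, [58.18161392211914, 93.85218048095703])
side (array([ 0.44800012, -0.32720834]), 62.977943420410156, [88.35980224609375, 148.61546325683594])
```

View pics/g2.png

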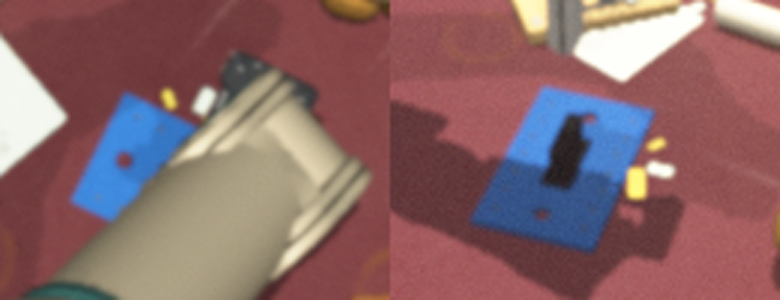

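The gripper closed on nothing. The plate hasn't moved at (290,290) in the side view. I'll check whether the reported TCP agrees with where the fingers appear.

```bash
python3 - <<'E'
from h import *
p,a,s=state()
print("TCP side px",proj("side",[p]),"top",proj("top",[p]))
print("handle top side px",proj("side",[[.457,-.2355,.042],[.457,-.2355,0]]), "TCP g1", proj("side",[[.4565,-.2327,.088]]))
im=r.snapshot("side").copy()
x,y=proj("side",[p])[0]
b=im[190:330,220:360]; b=cv2.resize(b,None,fx=4,fy=4,interpolation=cv2.INTER_CUBIC)
cv2.circle(b,(int((x-220)*4),int((y-190)*4)),4,(255,255,0),1)
cv2.imwrite("pics/g3.png",b[:,:,::-1])
# handle in side view
H=hsv(im); m=np.zeros(H.shape[:2],np.uint8); m[262:310,265:315]=H[262:310,265:315,2]<45
c=big(m); print("handle side contour bbox",c.min(0),c.max(0))
E
```

```text
TCP side px [[287.69948437 260.2689312 ]] top [[376.12112861 266.61910927]]
handle top side px [[287.5736305  279.40831365]
 [287.89426391 291.56427504]] TCP g1 [[286.85621418 264.77631084]]
handle side contour bbox [282 278] [293 296]
```

View pics/g3.png

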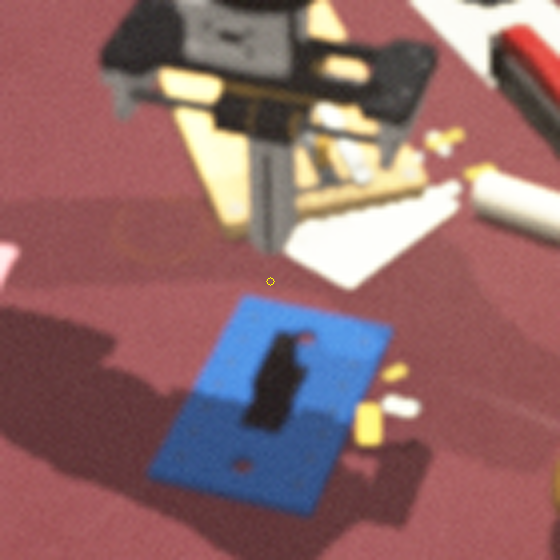

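The fingertips appear at crop (270,252), about 8 px above the reported TCP at (270,282). So the real tips stand roughly 25 mm higher than reported. I'll descend gently and feel for contact.

Emit:
move_arm([
  [0,-0.13,0],
  [0,0,0.5],
  [0,0,0.7],
  [0,0,0.8],
  [0,0,0.8],
  [0,0,0.6],
  [0,0,0],
  [0,0,0],
], roll=[0,0,0,0,0,0,0,0], gripper=[0.5,0.5,0.5,0.5,0.5,0.5,0.5,0.5])

```text
t: 6.55
tool_pos: [0.4547, -0.2348, 0.0198]
eef_rot: [0.851, 0.526, -0.001, -0.001]
contact_force: [-0.1, -0.5, -0.1]
grip_width: 0.494
grasp_force: 0.0
```

Emit:
move_arm([
  [0,0,0.15],
  [0,0,0.15],
  [0,0,0],
], roll=[0,0,0], gripper=[0.5,0.5,0.5])

```text
t: 6.8
tool_pos: [0.4561, -0.2351, 0.0133]
eef_rot: [0.851, 0.526, 0.0, 0.0]
contact_force: [0.5, -0.1, -0.6]
grip_width: 0.493
grasp_force: 0.0
```

```bash
python3 - <<'E'
from h import *
p,a,s=state(); print(p,a,s["grip_width"],s["contact_force"])
x,y=proj("side",[p])[0]
im=r.snapshot("side").copy()
b=im[220:330,220:360]; b=cv2.resize(b,None,fx=4,fy=4,interpolation=cv2.INTER_CUBIC)
cv2.circle(b,(int((x-220)*4),int((y-220)*4)),4,(255,255,0),1)
cv2.imwrite("pics/g4.png",b[:,:,::-1])
E
```

```text
[ 0.45613154 -0.23512904  0.01332809] 63.44650333343499 0.49278171651753 [ 0.54589936 -0.08621548 -0.59193576]
```

View pics/g4.png

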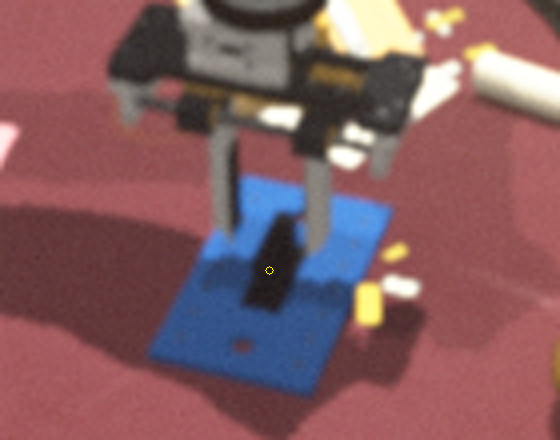

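The tips (228,240) and (315,250) straddle the handle but sit about 20 mm above the plate. So I'll keep lowering in small steps while watching the force.

Emit:
move_arm([
  [0,0,0.2],
  [0,0,0.2],
  [0,0,0],
  [0,0,0],
], roll=[0,0,0,0], gripper=[0.5,0.5,0.5,0.5])

```text
t: 7.18
tool_pos: [0.4558, -0.235, 0.0029]
eef_rot: [0.851, 0.526, -0.0, -0.0]
contact_force: [-0.1, -0.0, 0.2]
grip_width: 0.5
grasp_force: 0.0
```

Emit:
move_arm([
  [0,0,0.2],
  [0,0,0.15],
  [0,0,0],
  [0,0,0],
], roll=[0,0,0,0], gripper=[0.5,0.5,0.5,0.5])

```text
t: 7.52
tool_pos: [0.4558, -0.2351, -0.0058]
eef_rot: [0.851, 0.526, -0.0, -0.0]
contact_force: [0.2, -0.6, -0.1]
grip_width: 0.499
grasp_force: 0.0
```

```bash
python3 - <<'E'
from h import *
p,a,s=state(); print(p,a,s["grip_width"],s["contact_force"])
im=r.snapshot("side").copy()
s0=im[235:320,225:345]
H=hsv(s0); g=(H[...,1]<70)&(H[...,2]>70)
# lowest grey finger pixels per column
for c in range(45,90): 
    v=np.flatnonzero(g[:75,c-0-10]); 
    if len(v): print(c-10+225,v.max()+235,end="; ")
E
```

```text
[ 0.45575648 -0.23505106 -0.00582718] 63.436609006453054 0.4985624499623166 [ 0.16346136 -0.62506813 -0.13521872]
260 252; 261 253; 262 296; 263 253; 264 293; 265 251; 266 289; 267 287; 268 244; 269 244; 270 245; 271 280; 272 280; 273 281; 274 283; 275 284; 276 284; 277 284; 278 283; 279 306; 280 307; 281 307; 282 263; 283 258; 284 258; 285 258; 286 264; 287 258; 288 258; 289 259; 290 259; 291 265; 292 274; 293 275; 294 275; 295 285; 296 288; 297 289; 298 288; 299 287; 300 286; 301 284; 302 280; 303 307; 304 268;
```

Finger tips are now at rows 284–288, which puts them at z ≈ 0.019, so the reported z runs about 25 mm low. I'll lower slightly, grip and lift.

Emit:
move_arm([
  [0,0,0.12],
  [0,0,0],
  [0,0,0],
  [0,0,0],
  [0,0,0],
  [0,0,0],
  [0,0,0],
  [0,0,0],
], roll=[0,0,0,0,0,0,0,0], gripper=[0.5,0,0,0,0,0,0,0])

```text
t: 8.23
tool_pos: [0.4562, -0.2352, -0.0084]
eef_rot: [0.851, 0.526, 0.0, 0.0]
contact_force: [0.5, 0.3, -0.0]
grip_width: 0.148
grasp_force: 30.0
```

Emit:
move_arm([
  [0,0,0],
  [0,0,0],
  [0,0,-0.5],
  [0,0,-1],
  [0,0,-1],
  [0,0,-0.5],
  [0,0,0],
  [0,0,0],
], roll=[0,0,0,0,0,0,0,0], gripper=[0,0,0,0,0,0,0,0])

```text
t: 8.9
tool_pos: [0.4561, -0.2348, 0.0665]
eef_rot: [0.85, 0.526, 0.0, 0.0]
contact_force: [-0.5, -0.5, -1.5]
grip_width: 0.147
grasp_force: 30.0
```

```bash
python3 - <<'E'
from h import *
p,a,s=state(); print(p,a,s["grip_width"],s["contact_force"],s["torque"])
im=r.snapshot("side"); H=hsv(im); m=np.zeros(H.shape[:2],bool)
m[200:335,220:340]=((H[...,0]>100)&(H[...,0]<125)&(H[...,1]>150)&(H[...,2]>40))[200:335,220:340]
for z in(.075,.08,.085): print(rect(plane("side",big(m),z)))
E
```

```text
[ 0.45614253 -0.23482676  0.0665205 ] 63.47124348212711 0.14679066625455445 [-0.48457037 -0.52157542 -1.49903739] [-0.05032605  0.1134288  -0.03361036]
(array([ 0.4404039 , -0.26400385]), -27.451824188232422, [84.78666687011719, 97.53646087646484])
(array([ 0.43990671, -0.26933774]), -27.451831817626953, [84.27729797363281, 96.95046997070312])
(array([ 0.43940955, -0.27467151]), -27.451812744140625, [83.76788330078125, 96.36451721191406])
```

Emit:
move_arm([
  [0.5,0.03,0],
  [0.9,0.03,0],
  [0.95,0.03,0],
  [0.95,0.03,0],
  [0.95,0.03,0],
  [0.95,0.03,0],
  [0.95,0.03,0],
  [0.95,0.03,0],
], roll=[-0.5,-0.6,-0.6,-0.6,-0.6,-0.6,-0.6,-0.6], gripper=[0,0,0,0,0,0,0,0])

```text
t: 9.62
tool_pos: [0.5094, -0.0647, 0.0652]
eef_rot: [0.724, 0.69, -0.0, -0.001]
contact_force: [-0.2, 0.2, -2.6]
grip_width: 0.146
grasp_force: 30.0
```

Emit:
move_arm([
  [0.95,0.03,0],
  [0.95,0.03,0],
  [0.95,0.03,0],
  [0.95,0.03,0],
  [0.4,0.03,0],
  [0,0,0],
  [0,0,0],
  [0,0,0],
], roll=[-0.6,-0.6,-0.6,-0.6,0,0,0,0], gripper=[0,0,0,0,0,0,0,0])

```text
t: 10.28
tool_pos: [0.5095, 0.0359, 0.0663]
eef_rot: [0.651, 0.759, -0.001, 0.0]
contact_force: [0.6, -0.2, -2.3]
grip_width: 0.147
grasp_force: 30.0
```

```bash
python3 - <<'E'
from h import *
print(to([.508,.0379,.0416],98.93)); print(state()[2]["contact_force"],state()[2]["grip_width"])
a=r.snapshot("top")[190:310,180:320,::-1]; b=r.snapshot("side")[150:270,230:370,::-1]
cv2.imwrite("pics/j1.png",cv2.resize(np.hstack([a,b]),None,fx=2.85,fy=2.85,interpolation=cv2.INTER_CUBIC))
E
```

```text
(array([ 0.088, -0.048,  0.987]), np.float64(-0.024), array([0.50953468, 0.03590556, 0.06626707]), np.float64(98.80943210340111))
[ 0.64512093 -0.22633816 -2.25320453] 0.14703138415727304
```

View pics/j1.png

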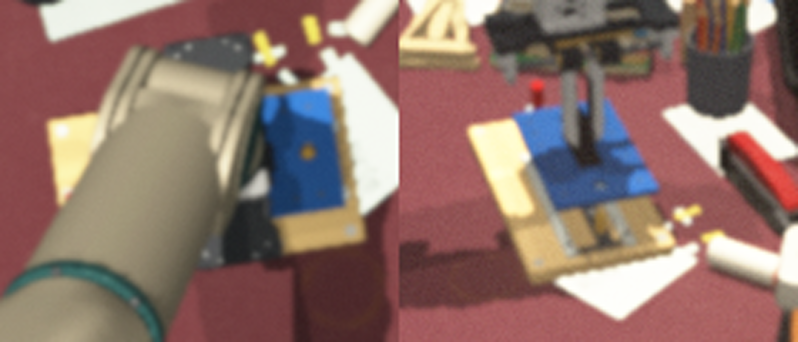

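Left half: brass shows inside the near hole at crop (308,152), so the plate is aligned closely over the pins. I'll lower to just above the tips and measure hole against pin.

Emit:
move_arm([
  [0.09,-0.05,0.3],
  [0,0,0.4],
  [0,0,0.3],
  [0,0,0.1],
  [0,0,0],
  [0,0,0],
], roll=[-0.02,0,0,0,0,0], gripper=[0,0,0,0,0,0])

```text
t: 10.88
tool_pos: [0.5078, 0.0396, 0.0386]
eef_rot: [0.649, 0.761, -0.0, -0.0]
contact_force: [0.0, -0.2, -0.8]
grip_width: 0.15
grasp_force: 30.0
```

```bash
python3 - <<'E'
from h import *
print(to([.508,.0379,.0156],98.93)); print(state()[2]["contact_force"])
u=state()[0][2]+.0084; print("underside",u)
im=r.snapshot("top"); up=cv2.resize(im,None,fx=4,fy=4,interpolation=cv2.INTER_CUBIC); H=hsv(up)
blue=((H[...,0]>100)&(H[...,0]<125)&(H[...,1]>140)&(H[...,2]>40)).astype(np.uint8)
x0,y0,x1,y1=[4*v for v in(276,232,300,256)]
sub=1-blue[y0:y1,x0:x1]
n,l,st,ce=cv2.connectedComponentsWithStats(sub)
o=np.array([.4822,.0352]); t=np.radians(98.93); J=lambda P:np.c_[(P[:,:2]-o)@[np.sin(t),-np.cos(t)],(P[:,:2]-o)@[np.cos(t),np.sin(t)]]*1000
px=lambda g:(np.array(g)+[x0,y0]+.5)/4-.5
for i in range(1,n):
    if 60<st[i,4]<3000: q=px(ce[i]); print("hole",q,st[i],J(plane("top",[q],u+.006)),J(plane("top",[q],u)))
s=H[y0:y1,x0:x1]; m=(s[...,0]>14)&(s[...,0]<34)&(s[...,1]>115)&(s[...,2]>60)&(sub>0)
g=np.argwhere(m)[:,::-1].mean(0); print("brass",px(g),m.sum(),J(plane("top",[px(g)],.041)))
E
```

```text
(array([-0.067, -0.001,  0.921]), np.float64(0.019), array([0.5077691 , 0.03956709, 0.03862064]), np.float64(99.02640183485974))
[ 0.03686854 -0.23601236 -0.82986005]
underside 0.04702064093914496
hole [297.63752983 240.96907319] [  75    0   21   96 1257] [[ 27.91627973 -87.19688459]] [[ 28.32246043 -87.06706489]]
hole [287.25414692 243.81654818] [ 33  35  28  28 633] [[ 24.92809623 -60.69488774]] [[ 25.32253295 -60.46091139]]
brass [288.59605263 243.48947368] 190 [[ 26.00616257 -63.6611572 ]]
```

Hole centre is at jig (25.1,-60.6) and the pin at about (26.3,-61.6). I'll shift +1 mm in jig x and -1.2 mm in jig y, then feel downwards.

Emit:
move_arm([
  [-0.05,0.04,0],
  [0,0,0.1],
  [0,0,0.1],
  [0,0,0],
  [0,0,0],
], roll=[0.02,0,0,0,0], gripper=[0,0,0,0,0])

```text
t: 11.35
tool_pos: [0.509, 0.0387, 0.0339]
eef_rot: [0.65, 0.76, -0.0, -0.0]
contact_force: [0.2, -0.4, -2.7]
grip_width: 0.145
grasp_force: 30.0
```

Emit:
move_arm([
  [0,0,0.06],
  [0,0,0],
  [0,0,0],
], roll=[0,0,0], gripper=[0,0,0])

```text
t: 11.6
tool_pos: [0.5091, 0.0387, 0.0325]
eef_rot: [0.65, 0.76, -0.0, -0.0]
contact_force: [0.4, -0.4, -2.2]
grip_width: 0.146
grasp_force: 30.0
```

Emit:
move_arm([
  [0,0,0.05],
  [0,0,0],
  [0,0,0],
], roll=[0,0,0], gripper=[0,0,0])

```text
t: 11.85
tool_pos: [0.5091, 0.0386, 0.0312]
eef_rot: [0.65, 0.76, -0.0, -0.0]
contact_force: [-0.2, -0.1, -2.3]
grip_width: 0.144
grasp_force: 30.0
```

Emit:
move_arm([
  [0,0,0.05],
  [0,0,0],
  [0,0,0],
], roll=[0,0,0], gripper=[0,0,0])

```text
t: 12.1
tool_pos: [0.5091, 0.0387, 0.0299]
eef_rot: [0.65, 0.76, -0.0, -0.0]
contact_force: [0.1, 0.2, -2.1]
grip_width: 0.146
grasp_force: 30.0
```

Emit:
move_arm([
  [0,0,0.05],
  [0,0,0],
  [0,0,0],
], roll=[0,0,0], gripper=[0,0,0])

```text
t: 12.35
tool_pos: [0.5091, 0.0387, 0.0287]
eef_rot: [0.65, 0.76, -0.0, -0.0]
contact_force: [-0.6, -0.6, -3.0]
grip_width: 0.147
grasp_force: 30.0
```

Emit:
move_arm([
  [0,0,0.05],
  [0,0,0],
  [0,0,0],
], roll=[0,0,0], gripper=[0,0,0])

```text
t: 12.6
tool_pos: [0.5091, 0.0387, 0.0274]
eef_rot: [0.65, 0.76, -0.0, -0.0]
contact_force: [0.4, 0.2, -2.6]
grip_width: 0.148
grasp_force: 30.0
```

Emit:
move_arm([
  [0,0,0.05],
  [0,0,0.05],
  [0,0,0],
  [0,0,0],
], roll=[0,0,0,0], gripper=[0,0,0,0])

```text
t: 12.93
tool_pos: [0.5091, 0.0387, 0.0249]
eef_rot: [0.65, 0.76, -0.0, -0.0]
contact_force: [-0.6, -0.7, -1.9]
grip_width: 0.149
grasp_force: 30.0
```

Emit:
move_arm([
  [0,0,0.05],
  [0,0,0.05],
  [0,0,0],
  [0,0,0],
], roll=[0,0,0,0], gripper=[0,0,0,0])

```text
t: 13.27
tool_pos: [0.509, 0.0386, 0.0224]
eef_rot: [0.65, 0.76, -0.0, -0.0]
contact_force: [-0.2, -0.7, -1.9]
grip_width: 0.148
grasp_force: 30.0
```

```bash
python3 - <<'E'
from h import *
print(to([.5091,.0387,.0156],98.93)); print(state()[2]["contact_force"],state()[2]["torque"])
a=r.snapshot("top")[215:275,255:325,::-1]; b=r.snapshot("side")[165:255,240:345,::-1]
f=lambda i:cv2.resize(i,(390,334),interpolation=cv2.INTER_CUBIC)
cv2.imwrite("pics/j2.png",np.hstack([f(a),f(b)]))
E
```

```text
(array([0.002, 0.003, 0.272]), np.float64(0.001), array([0.50903146, 0.03863729, 0.02239202]), np.float64(98.93600755574387))
[-0.21695518 -0.74528749 -1.89863323] [-0.0722589  0.0644536 -0.0056723]
```

View pics/j2.png

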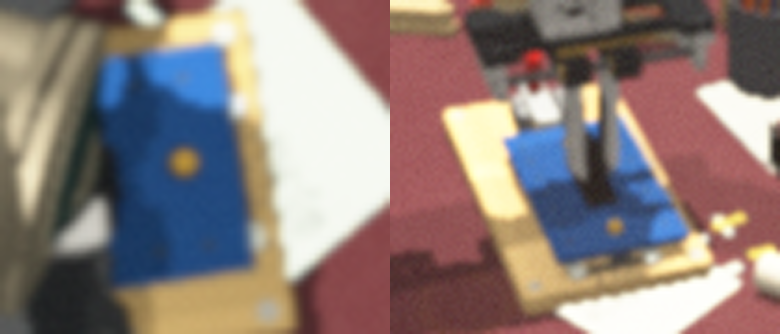

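The pin is standing in the near hole, at (185,162) in the top half and (613,226) in the side half, with no side force. I'll go on down to the rails.

Emit:
move_arm([
  [0,0,0.05],
  [0,0,0.05],
  [0,0,0.05],
  [0,0,0],
  [0,0,0],
], roll=[0,0,0,0,0], gripper=[0,0,0,0,0])

```text
t: 13.78
tool_pos: [0.5091, 0.0387, 0.0186]
eef_rot: [0.65, 0.76, -0.0, -0.0]
contact_force: [0.6, -0.6, -2.3]
grip_width: 0.144
grasp_force: 30.0
```

Emit:
move_arm([
  [0,0,0.04],
  [0,0,0.04],
  [0,0,0],
  [0,0,0],
], roll=[0,0,0,0], gripper=[0,0,0,0])

```text
t: 14.12
tool_pos: [0.5091, 0.0387, 0.0167]
eef_rot: [0.65, 0.76, -0.0, -0.0]
contact_force: [0.0, -0.2, -1.7]
grip_width: 0.149
grasp_force: 30.0
```

Emit:
move_arm([
  [0,0,0.03],
  [0,0,0],
  [0,0,0],
], roll=[0,0,0], gripper=[0,0,0])

```text
t: 14.37
tool_pos: [0.5091, 0.0387, 0.016]
eef_rot: [0.65, 0.76, -0.0, -0.0]
contact_force: [-0.7, 0.8, -2.1]
grip_width: 0.142
grasp_force: 30.0
```

Emit:
move_arm([
  [0,0,0.02],
  [0,0,0],
  [0,0,0],
], roll=[0,0,0], gripper=[0,0,0])

```text
t: 14.62
tool_pos: [0.5093, 0.0387, 0.0156]
eef_rot: [0.65, 0.76, 0.0, 0.0]
contact_force: [-0.5, 0.0, -0.4]
grip_width: 0.147
grasp_force: 30.0
```

Emit:
move_arm([
  [0,0,0.02],
  [0,0,0],
  [0,0,0],
], roll=[0,0,0], gripper=[0,0,0])

```text
t: 14.87
tool_pos: [0.5092, 0.0387, 0.0156]
eef_rot: [0.65, 0.76, 0.0, 0.0]
contact_force: [-1.9, 0.8, 4.8]
grip_width: 0.142
grasp_force: 30.0
```

Emit:
move_arm([
  [0,0,0.02],
  [0,0,0],
  [0,0,0],
], roll=[0,0,0], gripper=[0,0,0])

```text
t: 15.12
tool_pos: [0.5093, 0.0387, 0.0156]
eef_rot: [0.65, 0.76, 0.0, -0.0]
contact_force: [-2.6, -0.3, 10.3]
grip_width: 0.148
grasp_force: 30.0
```

Landed at z 0.0156, exactly rail height, pressing about 12 N. I'll relieve the load, let go and rise.

Emit:
move_arm([
  [0,0,-0.04],
  [0,0,0],
  [0,0,0],
  [0,0,0],
  [0,0,0],
  [0,0,0],
  [0,0,-0.3],
  [0,0,-0.5],
], roll=[0,0,0,0,0,0,0,0], gripper=[0,0.4,0.4,0.4,0.4,0.4,0.4,0.4])

```text
t: 15.78
tool_pos: [0.5081, 0.0385, 0.0351]
eef_rot: [0.65, 0.76, -0.001, -0.001]
contact_force: [-0.1, -0.3, 0.7]
grip_width: 0.402
grasp_force: 0.0
```

Emit:
move_arm([
  [0,0,-0.8],
  [0,0,-1],
  [0,0,-1],
  [0,0,-0.5],
  [0,0,0],
  [0,0,0],
], roll=[0,0,0,0,0,0], gripper=[0,0,0,0,0,0])

```text
t: 16.28
tool_pos: [0.5095, 0.0389, 0.1186]
eef_rot: [0.65, 0.76, 0.001, 0.0]
contact_force: [0.2, -1.0, 0.1]
grip_width: 0.021
grasp_force: 0.0
```

```bash
python3 - <<'E'
from h import *
p,a,s=state();print(p,a,s["grip_width"],s["contact_force"])
o=np.array([.4822,.0352]); t=np.radians(98.93); jx=np.array([np.sin(t),-np.cos(t)]); jy=np.array([np.cos(t),np.sin(t)])
im=r.snapshot("side");H=hsv(im)
m=np.zeros(H.shape[:2],bool);m[165:215,260:300]=(((H[...,0]<8)|(H[...,0]>172))&(H[...,1]>150)&(H[...,2]>110))[165:215,260:300]
k=np.argwhere(m)[:,::-1];print(k.mean(0),k.min(0),k.max(0),len(k))
# knob: adjust centre y by -1.5mm from rails/pins
for y in (.148,.1465): 
    K=o+.018*jx+y*jy; print("knob",K,proj("side",[[*K,.038],[*K,.072]]),proj("top",[[*K,.072],[*K,.04]]))
K=o+.0183*jx+.1465*jy
print("knob top from side plane",plane("side",[[k[:,0].mean(),k[:,1].min()]],.072))
B=K+.030*jy; print("behind knob target",B)
print(to([B[0]+.000,B[1],p[2]],98.93))
E
```

```text
[0.50951008 0.03892055 0.11864184] 98.95837916508738 0.020540985311736114 [ 0.21525861 -1.02838016  0.05520756]
[276.45945946 179.86486486] [262 165] [280 187] 37
knob [0.47700812 0.18420015] [[277.02090739 188.58103265]
 [276.65777238 179.30351583]] [[202.81462701 259.42478085]
 [205.18923119 259.85530157]]
knob [0.47724096 0.18271833] [[277.14738655 188.83137743]
 [276.78573808 179.55073264]] [[203.42294704 259.32923587]
 [205.78491719 259.76172967]]
knob top from side plane [[0.48587187 0.27029727 0.072     ]]
behind knob target [0.4728805  0.21240126]
(array([ 7.078, -0.335, -0.035]), np.float64(0.005), array([0.50871585, 0.03891097, 0.11776534]), np.float64(98.95690092122402))
```

The knob is at (277,179), as projected (0.477,0.183). I'll go behind it with the fingers shut.

Emit:
move_arm([
  [0.8,-0.1,0],
  [1,-0.1,0],
  [1,-0.13,0],
  [1,0,0],
  [1,0,0],
  [1,0,0],
  [0.9,0,0],
  [0.4,0,0],
], roll=[0,0,0,0,0,0,0,0], gripper=[0,0,0,0,0,0,0,0])

```text
t: 17.0
tool_pos: [0.4715, 0.2159, 0.1164]
eef_rot: [0.648, 0.761, -0.001, -0.001]
contact_force: [1.1, 0.7, -0.2]
grip_width: 0.007
grasp_force: 0.0
```

Emit:
move_arm([
  [0,0,0.7],
  [0,0,0.8],
  [0,0,0.8],
  [0,0,0.7],
  [0,0,0.4],
  [0,0,0.3],
  [0,0,0],
  [0,0,0],
], roll=[0,0,0,0,0,0,0,0], gripper=[0,0,0,0,0,0,0,0])

```text
t: 17.67
tool_pos: [0.4736, 0.2123, 0.0255]
eef_rot: [0.65, 0.76, -0.0, 0.0]
contact_force: [1.1, 0.1, -0.5]
grip_width: 0.006
grasp_force: 0.0
```

```bash
python3 - <<'E'
from h import *
p,a,s=state();print(p,a,s["grip_width"],s["contact_force"])
b=r.snapshot("side")[140:250,225:355,::-1]
cv2.imwrite("pics/k1.png",cv2.resize(b,None,fx=5,fy=5,interpolation=cv2.INTER_CUBIC))
E
```

```text
[0.47359398 0.21227911 0.02546083] 98.90488910732435 0.006250181669139949 [ 1.11982902  0.1383376  -0.4533714 ]
```

View pics/k1.png

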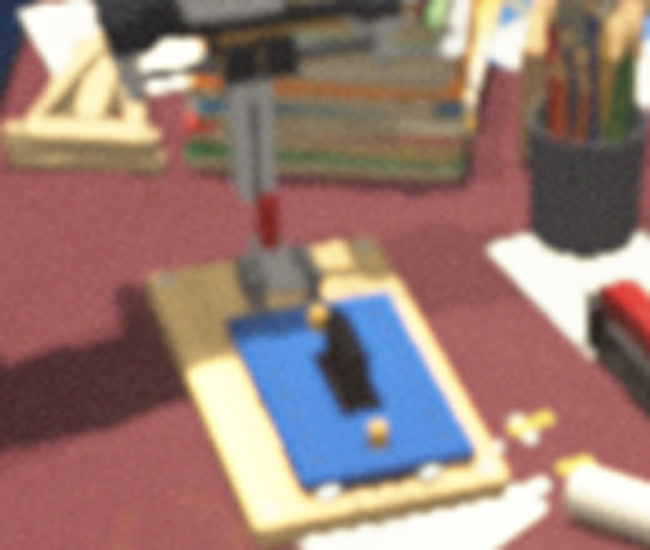

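Both pins show through the holes, at (318,315) and (377,432), and the plate lies flat. The fingers (252,195) stand behind the knob (267,215), so I'll push along -x.

Emit:
move_arm([
  [-0.2,0.06,0],
  [-0.2,0,0],
  [-0.2,0,0],
  [-0.2,0,0],
  [-0.2,0,0],
  [0,0,0],
], roll=[0,0,0,0,0,0], gripper=[0,0,0,0,0,0])

```text
t: 18.22
tool_pos: [0.4794, 0.1875, 0.026]
eef_rot: [0.65, 0.76, 0.0, 0.0]
contact_force: [-0.7, -0.4, 0.5]
grip_width: 0.003
grasp_force: 0.1
```

Emit:
move_arm([
  [-0.15,0,0],
  [-0.15,0,0],
  [-0.1,0,0],
  [0,0,0],
  [0,0,0],
], roll=[0,0,0,0,0], gripper=[0,0,0,0,0])

```text
t: 18.63
tool_pos: [0.4803, 0.1777, 0.0254]
eef_rot: [0.65, 0.76, -0.0, 0.0]
contact_force: [-0.3, 0.1, 1.1]
grip_width: 0.004
grasp_force: 0.2
```

Emit:
move_arm([
  [-0.1,0,0],
  [-0.1,0,0],
  [-0.1,0,0],
  [-0.05,0,0],
  [0,0,0],
], roll=[0,0,0,0,0], gripper=[0,0,0,0,0])

```text
t: 19.05
tool_pos: [0.4808, 0.1738, 0.0255]
eef_rot: [0.649, 0.761, 0.001, -0.002]
contact_force: [-2.0, 10.2, 0.3]
grip_width: 0.004
grasp_force: 5.1
```

```bash
python3 - <<'E'
from h import *
p,a,s=state();print(p,a,s["contact_force"])
H=hsv(r.snapshot("side"))
m=np.zeros(H.shape[:2],bool);m[165:215,270:300]=(((H[...,0]<8)|(H[...,0]>172))&(H[...,1]>150)&(H[...,2]>90))[165:215,270:300]
k=np.argwhere(m)[:,::-1];print(k.mean(0),k.min(0),k.max(0),len(k))
o=np.array([.4822,.0352]); t=np.radians(98.93); jx=np.array([np.sin(t),-np.cos(t)]); jy=np.array([np.cos(t),np.sin(t)])
for y in (.1465,.1365,.1265,.1205): K=o+.018*jx+y*jy; print(y,proj("side",[[*K,.072],[*K,.055],[*K,.04]]).round(1).tolist())
E
```

```text
[0.48081033 0.17380188 0.0254673 ] 99.0941596276715 [-1.951711   10.19457682  0.28562117]
[279.95833333 187.45833333] [279 183] [281 191] 24
0.1465 [[276.8, 179.6], [277.0, 184.2], [277.1, 188.3]]
0.1365 [[277.6, 181.2], [277.8, 185.9], [278.0, 190.0]]
0.1265 [[278.5, 182.9], [278.7, 187.6], [278.8, 191.7]]
0.1205 [[279.0, 183.9], [279.2, 188.6], [279.3, 192.7]]
```

Force jumped to 10 N, and the knob has shifted by about 4.5 px, which matches roughly 26 mm. I'll press a little more to confirm the stop, then retreat.

Emit:
move_arm([
  [-0.1,0,0],
  [0,0,0],
  [0,0,0],
], roll=[0,0,0], gripper=[0,0,0])

```text
t: 19.35
tool_pos: [0.4808, 0.1737, 0.0255]
eef_rot: [0.648, 0.762, 0.002, -0.003]
contact_force: [-2.2, 14.6, -0.3]
grip_width: 0.007
grasp_force: 7.3
```

Emit:
move_arm([
  [0.4,0,0],
  [0.6,0,0],
  [0.4,0,0],
  [0,0,-0.8],
  [0,0,-1],
  [0,0,-1],
  [0,0,-1],
  [0,0,0],
], roll=[0,0,0,0,0,0,0,0], gripper=[0,0,0,0,0,0,0,0])

```text
t: 20.02
tool_pos: [0.4796, 0.2019, 0.1243]
eef_rot: [0.65, 0.76, 0.003, 0.002]
contact_force: [0.8, 0.5, 0.3]
grip_width: 0.003
grasp_force: 0.0
```

```bash
python3 - <<'E'
from h import *
p,a,s=state();print(p,a,s["contact_force"])
b=r.snapshot("side"); H=hsv(b)
m=np.zeros(H.shape[:2],bool);m[165:215,268:290]=(((H[...,0]<8)|(H[...,0]>172))&(H[...,1]>150)&(H[...,2]>90))[165:215,268:290]
k=np.argwhere(m)[:,::-1];print(k.mean(0),k.min(0),k.max(0),len(k))
cv2.imwrite("pics/k2.png",cv2.resize(b[140:250,225:355,::-1],None,fx=5,fy=5,interpolation=cv2.INTER_CUBIC))
E
```

```text
[0.47955588 0.20189756 0.12428496] 98.89680094322522 [0.83185923 0.5083855  0.25317119]
[280.03846154 186.84615385] [279 183] [281 191] 26
```

View pics/k2.png

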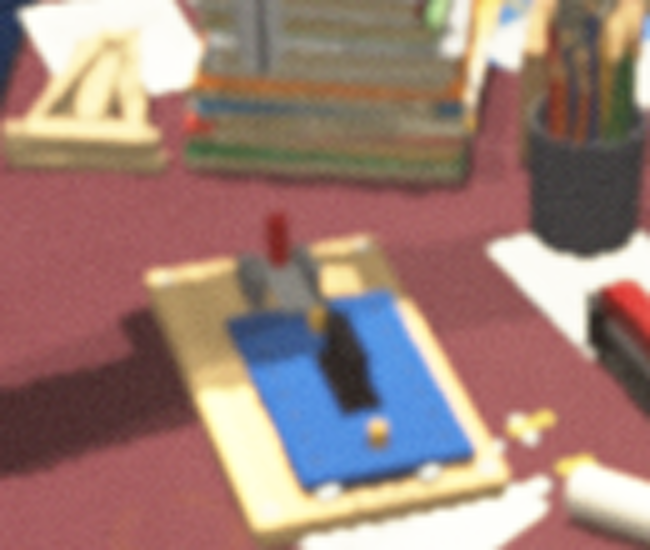

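The plate is flat with both pins through it, at (318,318) and (377,432). The tongue at (290,295) now overlaps its edge, the knob is at (278,238), and it didn't move under 14.6 N, so it's at the stop. The gripper is clear.

```bash
python3 -c "from bench import r; print(r.hand_in())"
```

```text
the job is handed in; nothing more can be done
None
```

The template hangs on both pins flat on the rails, the bolt is pushed in to its hard stop, the gripper is clear of everything, and the job was handed in at about 20 s; the hand-in returned no verdict.

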